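# Tip the beech dowels into the V-trough

## Robot

A 7-joint arm with a two-finger parallel gripper is mounted at the origin on the work surface. World frame = base frame: x ahead of the robot, y to its left, z up, the work surface at z = 0. Lengths are in m, angles in rad, forces in N, time in s.
With the tool pointing down it reaches from about 0.425 to 0.825 m from the base axis. Payload 3.6 kg.
Tool frame: the origin (TCP) lies on the centre line of the jaws, within the pads' length; the fingertips stand 19 mm ahead of it and the grasp point (between the pads) is the TCP (bot.nose_length is the distance from the TCP to the fingertips, in m); z points along the fingers, y is the direction in which the jaws open and shut (so a half turn about z gives the same grasp; the last joint's range is limited). The gripper opens to 85 mm and grips with 20 to 120 N. Pads are 22 mm wide; open, the fingers measure 114 mm over their backs; the gripper's body (76 mm by 85 mm) begins 54 mm behind the grasp point. The pads swing forward as they close: fully open they stand 13 mm farther back than shut.
Start: joints at [-1.171, 0.615, -0.013, 1.423, 0.008, 1.103, -0.04], TCP at [0.268, 0.592, 0.222] pointing down, gripper open.
Joint ranges: [-3.12, 3.12], [-0.3, 2.06], [-1.34, 1.32], [0.26, 2.42], [-1.36, 4.5], [0.01, 1.98], [-2.84, 2.84]. Speed limits (rad/s): [2.79, 2.79, 3.14, 3.14, 3.14, 3.14, 3.14].

## Interface

Orientations are given as a unit quaternion [x, y, z, w].
In Python, from plant import sensors, vision, bot gives the robot as it stands.
- The arm moves only by the tool move_arm, never from a script. Its argument "targets" is text: rows parted by semicolons, each of 7 numbers parted by spaces: the shift along the tool's x, y, z in m, then the turn, a rotation vector about the tool's x, y, z in rad, then the opening, from 0 (shut) to 1 (fully open). In form: tx ty tz rx ry rz grip; .... A call has 1 to 10 rows; each row is the pose to reach, as a shift and turn from the pose measured when the call began, along the tool's axes at that moment; what a row does not reach only later rows make up. A row lasts 1/10 s, in which the tool goes at most 50 mm and 8.59 degrees, less where a joint would pass 70% of its speed; a pose out of reach is approached as far as the arm can. A call with a gripper value outside its range is refused whole. The fingers move at their own pace and stop on an object; "grip_force" is the grip in N (left out, the last holds). Time passes only in rows, so rows that repeat a pose let the fingers close. It gives the time, the measured TCP pose, the force and the opening at its end, in the units of the state.
- sensors.observe(): the state, without advancing time (a new reading comes with each control period).
- vision.camera(name): name is "scene" or "side" or "wrist"; returns a dict with "color" (384x512x3 uint8, blue, green, red), "K" (3x3 intrinsics, pixels), "distortion" ([k1, k2, p1, p2, k3] as OpenCV has them; the pictures are not rectified), "extrinsics" (4x4, takes a point from camera to world coordinates). Camera axes: x right, y down, z forward; pixel columns grow to the right and rows downward; lengths in m; the calibration is good to about 2 mm. A picture is of the moment at which its call begins. There is no depth.
- bot.hand_in(): hands the job in, once; it reports no verdict.
The state is a dict: "clock": time; "joint_pos": joint angles; "joint_velocities": joint speeds; "joint_torque": joint torques, N m; "position": TCP position; "tcp_rot": TCP orientation; "ft_force": force on the tool from outside, world axes, zero at the start; "torque": the same for the moment, N m; "opening": finger opening in m.
Only numpy, scipy, OpenCV 4.12 (cv2) and the standard library are available. Lean on these libraries where they do the work, as an engineer would, in place of code of your own. Each camera call takes 0.05 s, during which the arm holds its last target. There are 200 camera calls.

## Task

Take the hand tray with the two pale beech dowels (not the one with dark steel pins) by its orange grip and tip it over the upper end of the sloping V-trough, mouth facing down the slope, so that both dowels slide into line in the fold, one behind the other, up against the orange stop. Then stand the empty tray upright on the bench and let go.

Things in the scene. Friction and masses are not known exactly. Their poses are not given: they have to be found in the camera images.
- dowel_tray_grip (a point): Centre of the dowel tray's orange grip: block 36 long (x), 16 thick (y, close fingers along y), 46 tall, on a bridge. Tray: grey channel 148 x 30 mm, 3 mm floor, walls 24 high; x points to its open mouth, z up. Centre is 77 mm above the underside, 75 mm behind the lip; bridge top at 54. About 150 g. A like tray with dark steel pins stands 11 to 22 cm away: a bystander.
- dowel_a_mid (a point): Centre of a pale beech dowel, a plain rod 16 mm in diameter, 60 mm long along its x axis, 12 g, lying loose in the back of the tray. Dowels start to slide when the mouth is tipped 16 to 24 degrees below level; 40 to 45 degrees empties the tray surely. Carry it level till then.
- dowel_b_mid (a point): Centre of the other, equal dowel, lying loose in the same tray in front of the first.
- trough_stop (a point): Where the fold of the fixed aluminium V-trough meets the orange stop, 30 mm above the bench. x is level, to the upper end, y across, z up. The fold is 240 mm long, rising 30 degrees: upper end at x 208, z 120 mm. Flanks at 90 degrees, each 48 wide (68 over the top). Slick: dowels slide to the stop, centres 11 mm off the fold. A black bar 105 mm up the fold lets one at a time pass under it.
Things that resemble listed ones, but are neither listed nor needed, are in the scene too. What is shaped like the part that bears dowel_tray_grip but purple is not meant.

How it is judged:
By the outcome, as a careful person would: the job done as asked, in the order asked, and still so for the second after the job is handed in, with the robot touching nothing.
It also fails if it takes over 72 s, if anything falls off the work surface, if the arm or the gripper's body presses on something with over 40 N, if the wrist force passes 120 N, or if a joint passes its speed limit or range.

## Working session

There is one attempt and no reset: what is moved stays moved. The work goes in short steps, Python scripts to look and compute and a tool call to move; the robot and the scene stay as the last step left them, time stands still between calls to the robot, and variables do not carry over. Pictures are saved under pics/ and viewed, and the job is handed in when it is done.

Besides the shell and the picture viewer there is one more tool, called after "Call:" by a JSON object that holds its "fn" and its "kwargs". move_arm: Moves the arm, as the interface text tells. Its arguments: {"type":"object","properties":{"targets":{"type":"string"},"grip_force":{"type":"number"}},"required":["targets"]}

```bash
mkdir -p pics; cat > h.py <<'E'
import numpy as np,cv2
from plant import sensors,vision,bot
from scipy.spatial.transform import Rotation as R
def snap(n,f):
    c=vision.camera(n); cv2.imwrite('pics/'+f,c['color']); return c
def ray(c,p):
    u=cv2.undistortPoints(np.array([[p]],float),c['K'],np.array(c['distortion'],float))[0,0]
    E=np.array(c['extrinsics']); return E[:3,3],E[:3,:3]@np.array([u[0],u[1],1])
def plane(c,p,z):
    o,d=ray(c,p); return o+d*(z-o[2])/d[2]
def two(c1,p1,c2,p2):
    o1,d1=ray(c1,p1);o2,d2=ray(c2,p2)
    s=np.linalg.lstsq(np.c_[d1,-d2],o2-o1,rcond=None)[0]
    a=o1+s[0]*d1;b=o2+s[1]*d2
    return (a+b)/2,np.linalg.norm(a-b)
def proj(c,P):
    E=np.linalg.inv(c['extrinsics']);r=cv2.Rodrigues(E[:3,:3])[0]
    return cv2.projectPoints(np.array(P,float).reshape(-1,1,3),r,E[:3,3],np.array(c['K'],float),np.array(c['distortion'],float))[0][:,0]
E
python3 - <<'E'
from h import *
for n in['scene','side','wrist']:
    c=snap(n,n+'0.png');print(n,np.round(c['extrinsics'],3).tolist(),c['K'][0][0])
s=sensors.observe();print({k:np.round(v,3) for k,v in s.items()})
E
```

```text
scene [[0.836, 0.357, -0.416, 0.829], [0.548, -0.531, 0.646, -0.572], [0.01, -0.768, -0.64, 0.583], [0.0, 0.0, 0.0, 1.0]] 360.93874299325665
side [[-0.982, -0.125, 0.138, 0.391], [-0.186, 0.709, -0.68, 0.659], [-0.013, -0.694, -0.72, 0.859], [0.0, 0.0, 0.0, 1.0]] 439.72768654602123
wrist [[0.414, 0.867, 0.276, 0.198], [0.91, -0.394, -0.128, 0.623], [-0.002, 0.304, -0.953, 0.372], [0.0, 0.0, 0.0, 1.0]] 284.65780810352766
{'clock': np.float64(0.15), 'joint_pos': array([-1.171,  0.616, -0.013,  1.425,  0.008,  1.103, -0.04 ]), 'joint_velocities': array([ 0.001, -0.003, -0.   , -0.004,  0.   , -0.001,  0.   ]), 'joint_torque': array([ 1.0000e-03, -4.6966e+01,  2.6000e-01, -1.7125e+01,  1.0000e-02,
        7.0000e-03,  0.0000e+00]), 'position': array([0.268, 0.591, 0.221]), 'tcp_rot': array([ 0.211,  0.977, -0.001, -0.   ]), 'ft_force': array([0.706, 0.744, 0.297]), 'torque': array([ 0.052, -0.01 , -0.007]), 'opening': np.float64(0.085)}
```

View pics/scene0.png

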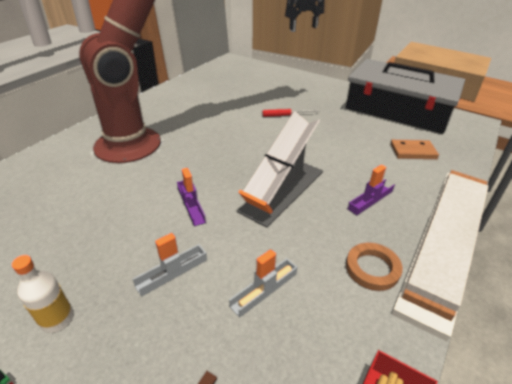

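View pics/side0.png

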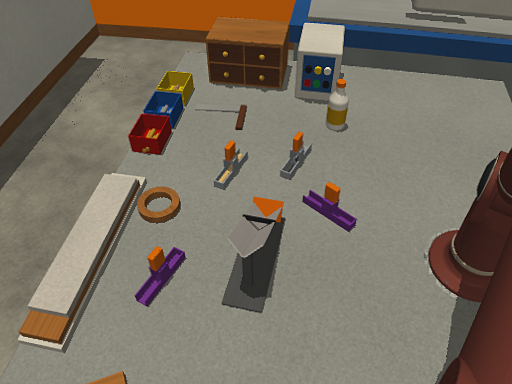

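View pics/wrist0.png

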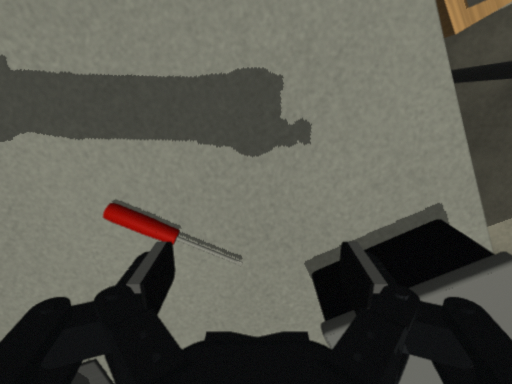

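Candidates for the tray, in scene pixels: grey tray with pale dowels (264,285), grey tray with dark pins (170,268), purple trays (190,197) and (372,190). I choose (264,285), and check it in close crops.

```bash
python3 - <<'E'
import cv2,numpy as np
a=cv2.imread('pics/scene0.png');b=cv2.imread('pics/side0.png')
def crop(i,x,y,w,h,k): return cv2.resize(i[y:y+h,x:x+w],None,fx=k,fy=k,interpolation=cv2.INTER_CUBIC)
cv2.imwrite('pics/c1.png',np.hstack([crop(a,220,240,85,80,4.5),crop(b,205,130,85,80,4.5)]))
cv2.imwrite('pics/c2.png',np.hstack([crop(a,230,105,100,120,4),crop(b,215,185,80,130,4)[:480]]))
E
```

```text
(no output)
```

View pics/c1.png

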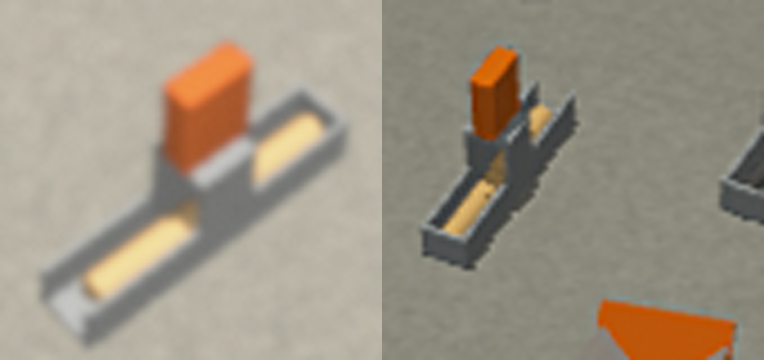

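View pics/c2.png

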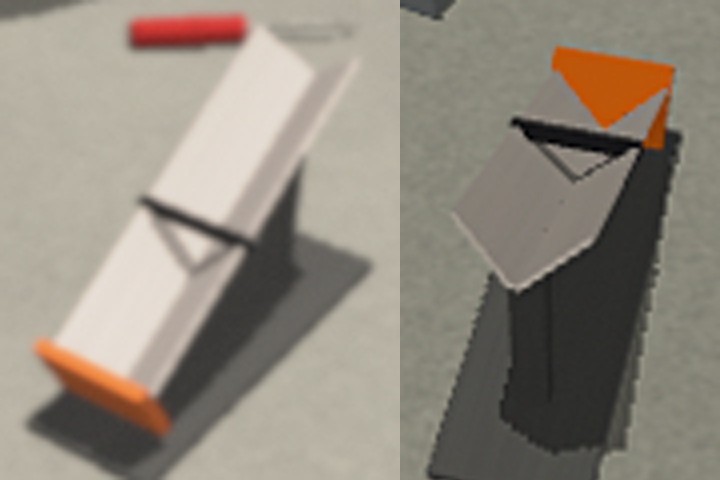

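```bash
python3 - <<'E'
from h import *
A=vision.camera('scene');B=vision.camera('side')
f=lambda x,y:(220+x/4.5-.4,240+y/4.5-.4)
g=lambda x,y:(205+(x-382)/4.5-.4,130+y/4.5-.4)
print('scene tray rim mTL mTR bL bR',[plane(A,f(*p),.024)[:2].round(4) for p in[(42,275),(88,320),(302,90),(347,123)]])
print('side rim back L,R; mouth',[plane(B,g(*p),.024)[:2].round(4) for p in[(423,226),(470,245),(576,96)]])
for n,c in(('s',A),('d',B)):
    hsv=cv2.cvtColor(c['color'],cv2.COLOR_BGR2HSV);m=cv2.inRange(hsv,(3,150,90),(20,255,255))
    k,l,st,ce=cv2.connectedComponentsWithStats(m)
    print([(st[i].tolist(),ce[i].round(1).tolist()) for i in range(1,k) if st[i,4]>40])
pt=[two(A,f(232,42),B,g(480+0,47))] if 0 else 0
print('grip top scene',[plane(A,f(*p),.1)[:2].round(4) for p in[(165,88),(186,107),(252,66),(232,42)]])
print('grip top side',[plane(B,g(*p),.1)[:2].round(4) for p in[(472,78),(496,84),(520,53),(497,47)]])
F=lambda x,y:(230+x/4-.4,105+y/4-.4);G=lambda x,y:(215+(x-400)/4-.4,185+y/4-.4)
u,e=two(A,F(310,75),B,G(515,290));print('upper',u.round(4),e,plane(B,G(515,290),.12),plane(A,F(310,75),.12))
s=plane(B,G(605,128),.03);print('stop',s)
d=plane(B,G(515,290),.12)-s;print(np.hypot(*d[:2]),np.degrees(np.arctan2(d[1],d[0])))
print('rim upper L,R both', two(A,F(260,25),B,G(592,243)),two(A,F(355,60),B,G(455,212)))
E
```

```text
scene tray rim mTL mTR bL bR [array([ 0.5926, -0.2809]), array([ 0.6195, -0.2875]), array([ 0.6323, -0.1401]), array([ 0.6577, -0.1455])]
side rim back L,R; mouth [array([ 0.655 , -0.1452]), array([ 0.6236, -0.1345]), array([ 0.5871, -0.2766])]
[([89, 0, 25, 30, 431], [99.8, 11.0]), ([370, 166, 15, 20, 182], [377.0, 175.2]), ([183, 169, 9, 22, 140], [187.1, 179.3]), ([240, 191, 32, 22, 225], [256.2, 202.1]), ([156, 234, 21, 26, 357], [166.3, 245.9]), ([257, 250, 18, 28, 336], [265.6, 263.1]), ([13, 256, 20, 18, 270], [22.5, 264.3]), ([30, 293, 39, 33, 658], [52.0, 312.4]), ([376, 370, 29, 14, 154], [390.5, 376.6])]
[([90, 0, 206, 46, 6676], [203.1, 17.0]), ([337, 79, 9, 9, 74], [340.9, 83.0]), ([145, 128, 15, 11, 73], [152.5, 133.8]), ([293, 132, 10, 20, 144], [297.1, 141.3]), ([225, 140, 11, 21, 164], [229.6, 150.3]), ([496, 152, 12, 17, 74], [501.2, 158.1]), ([488, 167, 10, 18, 48], [492.8, 176.8]), ([324, 182, 16, 21, 234], [331.7, 192.1]), ([137, 187, 42, 31, 590], [157.6, 201.9]), ([253, 197, 30, 25, 391], [268.3, 206.0]), ([430, 231, 32, 50, 555], [441.0, 252.2]), ([148, 246, 17, 25, 275], [156.0, 258.1]), ([19, 311, 50, 30, 958], [43.7, 325.2]), ([482, 316, 30, 68, 773], [501.8, 360.5]), ([457, 365, 22, 19, 217], [466.0, 376.8]), ([88, 371, 38, 13, 249], [111.3, 379.3])]
grip top scene [array([ 0.6147, -0.2271]), array([ 0.6264, -0.2305]), array([ 0.6369, -0.1991]), array([ 0.624 , -0.1928])]
grip top side [array([ 0.6326, -0.1967]), array([ 0.6175, -0.1939]), array([ 0.6095, -0.2238]), array([ 0.6242, -0.2269])]
upper [0.5064 0.1725 0.1483] 0.0007072293246168796 [0.51134258 0.15327508 0.12      ] [0.48509992 0.22083592 0.12      ]
stop [ 0.49506817 -0.03669064  0.03      ]
0.19066156122252417 85.10341254001165
rim upper L,R both (array([0.47256835, 0.16063974, 0.17805088]), np.float64(0.0034961948917938764)) (array([0.54067747, 0.15333485, 0.17776547]), np.float64(0.0020648855813666205))
```

The crops confirm pale dowels. The mouth is the open end towards the lower left in the scene view. Tray grip is at about (0.623, -0.211), with the mouth's yaw at about -104.7°. The trough's fold runs from stop (0.495, -0.037, 0.03) to its upper end (0.506, 0.172, 0.15). These agree with the given 208/120.

```bash
cat >> h.py <<'E'
def tool(yaw,tilt=0):
    "tool x = back of tray; yaw = azimuth of tray's mouth, deg; tilt = mouth below level, deg"
    a=np.radians(yaw+180); x=np.array([np.cos(a),np.sin(a),0]);z=np.array([0,0,-1.])
    return R.from_matrix(np.c_[x,np.cross(z,x),z])*R.from_euler('y',tilt,degrees=True)
def go(*T):
    s=sensors.observe();p=np.array(s['position']);r=R.from_quat(s['tcp_rot'])
    for P,Q in T: print(np.r_[r.inv().apply(np.array(P)-p),(r.inv()*Q).as_rotvec()].round(3))
    return s
E
python3 - <<'E'
from h import *
q=tool(-104.7)
go(([.40,.3,.32],sensors and R.from_quat(sensors.observe()['tcp_rot'])),([.623,-.211,.24],q))
E
```

```text
[-0.24  -0.211 -0.099  0.     0.     0.   ]
[-6.550e-01 -5.850e-01 -1.800e-02 -1.000e-03  1.000e-03  1.402e+00]
```

Call:
{"fn": "move_arm", "kwargs": {"targets": "-0.02 -0.02 -0.04 0 0 0 1; -0.05 -0.05 -0.08 0 0 0.1 1; -0.09 -0.08 -0.1 0 0 0.22 1; -0.12 -0.11 -0.1 0 0 0.34 1; -0.16 -0.14 -0.1 0 0 0.46 1; -0.19 -0.17 -0.1 0 0 0.58 1; -0.23 -0.21 -0.1 0 0 0.7 1; -0.27 -0.24 -0.1 0 0 0.82 1; -0.31 -0.27 -0.1 0 0 0.94 1; -0.34 -0.31 -0.1 0 0 1.06 1"}}

```text
clock: 1.25
position: [0.4498, 0.1734, 0.3215]
tcp_rot: [0.678, 0.735, 0.0, 0.001]
ft_force: [1.6, -0.3, 0.4]
opening: 0.0852
```

```bash
python3 - <<'E'
from h import *
print(go(([.623,-.211,.24],tool(-104.7)))['joint_pos'])
E
```

```text
[-0.397  0.142  0.082  0.001  0.001  0.337]
[-0.68024103  0.26756881  0.35137915  1.73516311 -0.0984008   1.15553644
 -0.22044483]
```

Call:
{"fn": "move_arm", "kwargs": {"targets": "-0.04 0.014 0 0 0 0.05 1; -0.08 0.028 0 0 0 0.1 1; -0.12 0.043 0 0 0 0.15 1; -0.16 0.057 0.01 0 0 0.2 1; -0.2 0.071 0.02 0 0 0.25 1; -0.24 0.085 0.03 0 0 0.3 1; -0.28 0.1 0.045 0 0 0.337 1; -0.32 0.114 0.06 0 0 0.337 1; -0.36 0.13 0.07 0 0 0.337 1; -0.397 0.142 0.08 0 0 0.337 1"}}

```text
clock: 2.25
position: [0.6239, -0.2126, 0.2411]
tcp_rot: [0.792, 0.611, 0.0, 0.0]
ft_force: [0.4, 0.6, 0.2]
opening: 0.0853
```

Call:
{"fn": "move_arm", "kwargs": {"targets": "0 0 0 0 0 0 1; 0 0 0 0 0 0 1"}}

```text
clock: 2.45
position: [0.6234, -0.2134, 0.24]
tcp_rot: [0.792, 0.61, -0.0, -0.0]
ft_force: [-0.6, 0.7, 0.4]
opening: 0.0854
```

```bash
python3 - <<'E'
from h import *
c=snap('wrist','w1.png');s=go(([.623,-.211,.08],tool(-104.7)));print(s['position'],s['joint_pos'])
print(proj(c,[[.623,-.211,.1]]))
m=cv2.inRange(cv2.cvtColor(c['color'],cv2.COLOR_BGR2HSV),(3,150,90),(20,255,255))
k,l,st,ce=cv2.connectedComponentsWithStats(m);print([(st[i].tolist(),ce[i].round(1)) for i in range(1,k) if st[i,4]>40])
E
```

```text
[ 0.    -0.001  0.161 -0.    -0.001  0.   ]
[ 0.62383884 -0.21165135  0.24064182] [ 0.04181917  0.64947704  0.46827123  1.37707739 -0.29990358  1.18550709
  0.28426297]
[[255.6219853  172.95819655]]
[([309, 0, 90, 36, 1682], array([352.1,  17.5])), ([432, 0, 33, 10, 184], array([443.6,   3. ])), ([64, 32, 76, 41, 1262], array([102.5,  55.6])), ([455, 126, 14, 7, 47], array([462.1, 129.1])), ([450, 141, 32, 54, 1141], array([465.5, 166.4])), ([249, 156, 14, 34, 448], array([255.5, 172.4])), ([120, 250, 14, 26, 246], array([126. , 259.9]))]
```

View pics/w1.png

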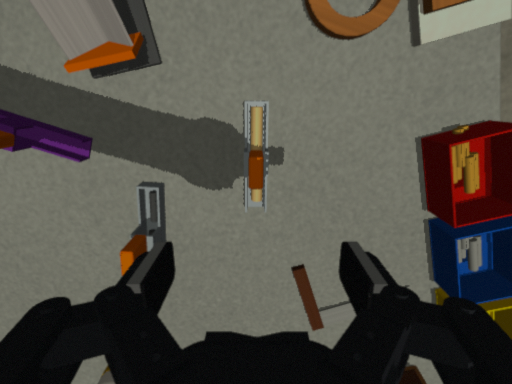

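The wrist view shows the pale dowels in the tray at (256,155) with the orange grip at (256,172), within 1 px of the prediction and upright along the image. I'll descend now.

Call:
{"fn": "move_arm", "kwargs": {"targets": "0 0 0.03 0 0 0 1; 0 0 0.06 0 0 0 1; 0 0 0.09 0 0 0 1; 0 0 0.12 0 0 0 1; 0 0 0.14 0 0 0 1; 0 0 0.15 0 0 0 1; 0 0 0.16 0 0 0 1; 0 0 0.16 0 0 0 1; 0 0 0.16 0 0 0 0.6; 0 0 0.16 0 0 0 0.4", "grip_force": 50}}

```text
clock: 3.5
position: [0.6247, -0.2118, 0.082]
tcp_rot: [0.792, 0.611, 0.001, 0.001]
ft_force: [-0.1, 0.4, -1.1]
opening: 0.0589
```

Call:
{"fn": "move_arm", "kwargs": {"targets": "0 0 0 0 0 0 0.2; 0 0 0 0 0 0 0; 0 0 0 0 0 0 0; 0 0 0 0 0 0 0; 0 0 0 0 0 0 0; 0 0 0 0 0 0 0", "grip_force": 50}}

```text
clock: 4.1
position: [0.6249, -0.2121, 0.0827]
tcp_rot: [0.792, 0.611, 0.001, 0.001]
ft_force: [-1.6, 0.3, 4.5]
opening: 0.0144
```

```bash
python3 - <<'E'
from h import *
s=sensors.observe();print(s['position'],s['opening'],s['ft_force'],s['joint_pos'])
A=snap('scene','s2.png');B=snap('side','d2.png')
a,b=A['color'],B['color']
k=lambda i,x,y,w,h:cv2.resize(i[y:y+h,x:x+w],None,fx=4,fy=4,interpolation=cv2.INTER_CUBIC)
cv2.imwrite('pics/c3.png',np.hstack([k(a,215,210,100,120),k(b,190,100,100,120)]))
E
```

```text
[ 0.62491054 -0.21212969  0.08267152] 0.014403200381768724 [-1.60553422  0.26680579  4.53778974] [ 0.07207088  0.80553946  0.40172944  1.54771521 -0.38125054  0.8635805
  0.35580916]
```

View pics/c3.png

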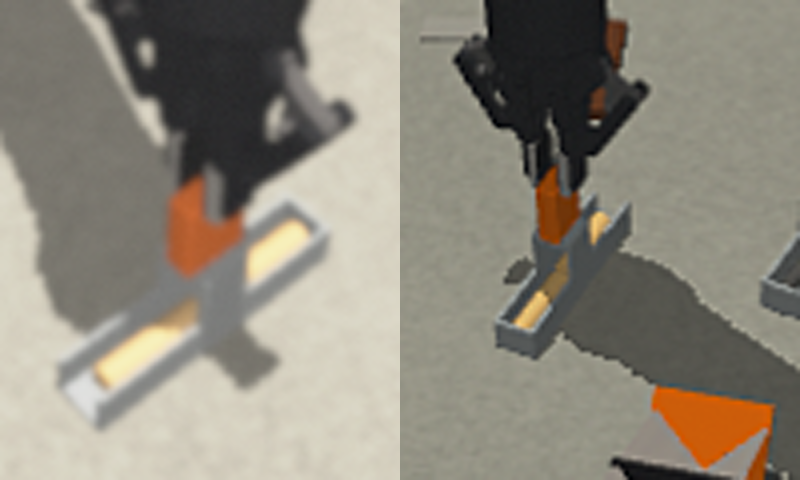

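Call:
{"fn": "move_arm", "kwargs": {"targets": "0 0 -0.005 0 0 0 0; 0 0 -0.012 0 0 0 0; 0 0 -0.02 0 0 0 0; 0 0 -0.03 0 0 0 0; 0 0 -0.03 0 0 0 0; 0 0 -0.03 0 0 0 0", "grip_force": 60}}

```text
clock: 4.8
position: [0.625, -0.2122, 0.1131]
tcp_rot: [0.792, 0.611, 0.001, 0.001]
ft_force: [0.4, 0.7, -1.1]
opening: 0.014
```

```bash
python3 - <<'E'
from h import *
s=sensors.observe();print(s['position'],s['opening'],s['ft_force'])
A=snap('scene','s3.png');B=snap('side','d3.png')
a,b=A['color'],B['color']
k=lambda i,x,y,w,h:cv2.resize(i[y:y+h,x:x+w],None,fx=4,fy=4,interpolation=cv2.INTER_CUBIC)
cv2.imwrite('pics/c4.png',np.hstack([k(a,215,210,100,120),k(b,190,100,100,120)]))
E
```

```text
[ 0.62498329 -0.21216235  0.11310009] 0.014005253554207594 [ 0.40740589  0.66029495 -1.10551411]
```

View pics/c4.png

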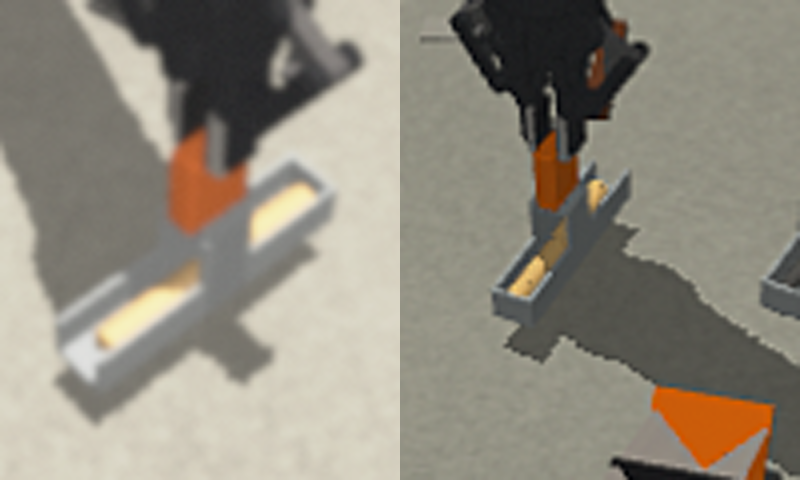

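The tray is lifted level with both dowels still in it. Now to work out the carry and the tipping poses, pivoting about the lip.

```bash
cat >> h.py <<'E'
S=np.array([.4951,-.0367,.03]); U=np.array([.5064,.1725,.15])
h=(U-S)*[1,1,0]; h/=np.linalg.norm(h); AZ=np.degrees(np.arctan2(h[1],h[0]))-180
f=h*np.cos(np.pi/6)+[0,0,.5]; n=-h*.5+np.array([0,0,np.cos(np.pi/6)])
def pose(tilt,dz=0,s=.205,perp=.025,lat=0,gx=.075,gz=.0827):
    q=tool(AZ,tilt); lip=S+s*f+perp*n+[0,0,dz]+lat*np.array([-h[1],h[0],0])
    return lip-q.apply([-gx,0,gz]),q
E
python3 - <<'E'
from h import *
print(AZ)
P=[pose(0,.06),pose(0,.03),pose(14,.025),pose(22,.012),pose(30),pose(37),pose(45)]
for p,q in P: print(p.round(3))
go(*P)
E
```

```text
-93.09184387189593
[0.508 0.203 0.297]
[0.508 0.203 0.267]
[0.507 0.181 0.278]
[0.506 0.167 0.271]
[0.505 0.152 0.263]
[0.505 0.138 0.265]
[0.504 0.123 0.266]
[ 0.372 -0.217 -0.185  0.002 -0.001 -0.202]
[ 0.372 -0.217 -0.155  0.002 -0.001 -0.202]
[ 0.35  -0.213 -0.165  0.027  0.243 -0.201]
[ 0.336 -0.21  -0.159  0.041  0.382 -0.199]
[ 0.322 -0.207 -0.151  0.055  0.521 -0.197]
[ 0.308 -0.204 -0.153  0.068  0.643 -0.194]
[ 0.293 -0.201 -0.154  0.082  0.782 -0.191]
```

Call:
{"fn": "move_arm", "kwargs": {"targets": "0 0 -0.01 0 0 0 0; 0 0 -0.03 0 0 0 0; 0 0 -0.06 0 0 0 0; 0 0 -0.09 0 0 0 0; 0.003 -0.002 -0.12 0 0 0 0; 0.01 -0.006 -0.15 0 0 0 0; 0.022 -0.013 -0.175 0 0 -0.01 0; 0.038 -0.022 -0.19 0 0 -0.03 0; 0.057 -0.033 -0.2 0 0 -0.04 0; 0.078 -0.045 -0.2 0 0 -0.05 0", "grip_force": 80}}

```text
clock: 5.9
position: [0.6003, -0.1243, 0.3139]
tcp_rot: [0.776, 0.631, 0.002, 0.002]
ft_force: [0.3, 0.2, -2.1]
opening: 0.013
```

```bash
python3 - <<'E'
from h import *
s=go(pose(0,.06));print(s['position'],s['joint_pos'])
E
```

```text
[ 0.302 -0.157  0.016  0.005 -0.    -0.152]
[ 0.60025418 -0.1242872   0.31390616] [-0.11396452  0.51609615  0.4836816   1.40438702 -0.24356504  1.27516967
  0.17998741]
```

Call:
{"fn": "move_arm", "kwargs": {"targets": "0.02 -0.01 0 0 0 -0.01 0; 0.045 -0.023 0 0 0 -0.025 0; 0.075 -0.039 0 0 0 -0.04 0; 0.105 -0.055 0 0 0 -0.055 0; 0.137 -0.071 0 0 0 -0.07 0; 0.167 -0.087 0 0 0 -0.085 0; 0.197 -0.102 0 0 0 -0.1 0; 0.227 -0.118 0 0 0 -0.115 0; 0.25 -0.13 0 0 0 -0.13 0; 0.268 -0.14 0 0 0 -0.14 0"}}

```text
clock: 6.9
position: [0.5161, 0.1696, 0.313]
tcp_rot: [0.728, 0.685, 0.001, 0.001]
ft_force: [-0.8, -0.6, -1.4]
opening: 0.013
```

Call:
{"fn": "move_arm", "kwargs": {"targets": "0.013 -0.007 0 0 0 -0.007 0; 0.023 -0.012 0 0 0 -0.01 0; 0.03 -0.015 0 0 0 -0.01 0; 0.033 -0.016 0.005 0 0 -0.01 0; 0.033 -0.016 0.01 0 0 -0.01 0; 0.033 -0.016 0.015 0 0 -0.01 0; 0.033 -0.016 0.015 0 0 -0.01 0"}}

```text
clock: 7.6
position: [0.5019, 0.2023, 0.2969]
tcp_rot: [0.726, 0.688, 0.0, 0.001]
ft_force: [0.3, -0.2, -1.5]
opening: 0.0132
```

```bash
python3 - <<'E'
from h import *
s=go(pose(0,.06),pose(0,.03),pose(14,.025));print(s['position'],s['joint_pos'])
A=snap('scene','s5.png');B=snap('side','d5.png')
a,b=A['color'],B['color']
k=lambda i,x,y,w,h:cv2.resize(i[y:y+h,x:x+w],None,fx=3,fy=3,interpolation=cv2.INTER_CUBIC)
cv2.imwrite('pics/c5.png',np.hstack([k(a,220,60,130,180),k(b,190,140,130,180)]))
E
```

```text
[0.001 0.006 0.    0.001 0.001 0.001]
[0.001 0.006 0.03  0.001 0.001 0.001]
[-0.021  0.006  0.019  0.001  0.245  0.001]
[0.50194881 0.20231547 0.29688938] [-0.69662764  0.39417237  0.40181975  1.6324416  -0.16397707  1.14769994
 -0.30813539]
```

View pics/c5.png

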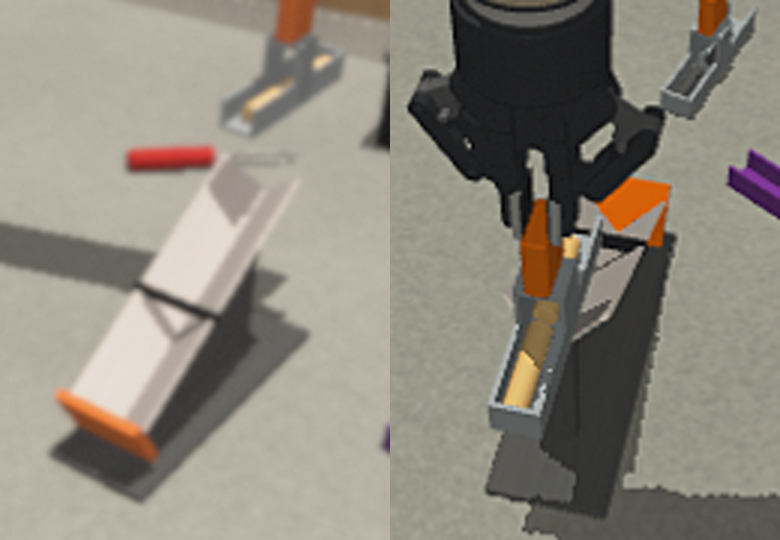

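```bash
python3 - <<'E'
from h import *
A=vision.camera('scene');B=vision.camera('side')
s=sensors.observe();p=np.array(s['position']);r=R.from_quat(s['tcp_rot'])
for nme,v in dict(lipTopL=[-.075,-.015,.0587],lipTopR=[-.075,.015,.0587],lipBotL=[-.075,-.015,.0827],lipBotR=[-.075,.015,.0827],backTopL=[.073,-.015,.0587],backTopR=[.073,.015,.0587],backBotR=[.073,.015,.0827]).items():
    w=p+r.apply(v);a=proj(A,[w])[0];b=proj(B,[w])[0]
    print(nme,w.round(3),'crop',((a-[220,60])*3).round(),((b-[190,140])*3+[390,0]).round())
F=lambda x,y:(220+x/3-.3,60+y/3-.3);G=lambda x,y:(190+(x-390)/3-.3,140+y/3-.3)
for nme,w in dict(U=U,S=S,bar=S+.105*f,rimL=U+.034*n+.034*np.array([-h[1],h[0],0]),rimR=U+.034*n-.034*np.array([-h[1],h[0],0])).items():
    a=proj(A,[w])[0];b=proj(B,[w])[0];print(nme,((a-[220,60])*3).round(),((b-[190,140])*3+[390,0]).round())
c=cv2.resize(A['color'][60:180,240:360],None,fx=5,fy=5,interpolation=cv2.INTER_CUBIC);cv2.imwrite('pics/c6.png',c)
E
```

```text
lipTopL [0.484 0.129 0.239] crop [222.  98.] [596. 214.]
lipTopR [0.514 0.128 0.239] crop [256. 108.] [549. 206.]
lipBotL [0.484 0.129 0.215] crop [219. 127.] [596. 239.]
lipBotR [0.514 0.128 0.215] crop [253. 138.] [550. 231.]
backTopL [0.492 0.277 0.239] crop [312.  40.] [536. 413.]
backTopR [0.522 0.275 0.24 ] crop [344.  49.] [483. 403.]
backBotR [0.522 0.275 0.216] crop [340.  76.] [486. 426.]
U [262. 188.] [551. 350.]
S [111. 431.] [618. 230.]
bar [179. 321.] [592. 275.]
rimL [219. 152.] [608. 312.]
rimR [293. 176.] [505. 292.]
```

View pics/c6.png

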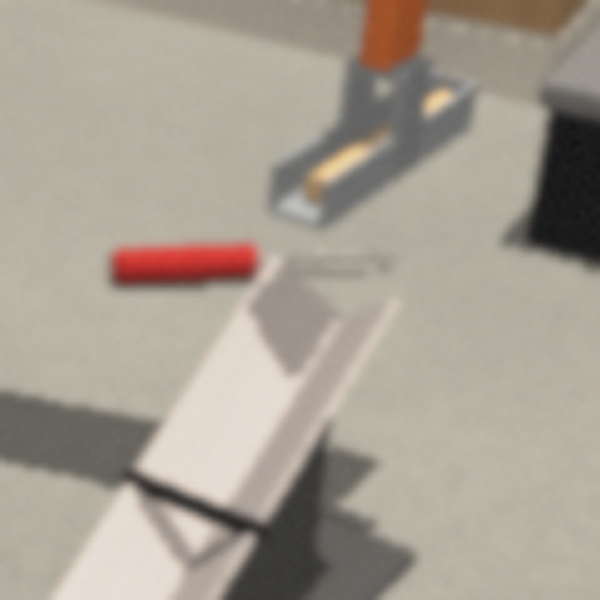

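The tray and trough models agree with the picture within about 2 px. In it the fold's upper end is at (340,315) and the tray lip at (300,215) in the crop. Tilt to 14° first, below the sliding angle.

Call:
{"fn": "move_arm", "kwargs": {"targets": "0 0.002 0.01 0 0 0 0; 0 0.004 0.02 0 0 0 0; 0 0.007 0.03 0 0 0 0; -0.004 0.007 0.028 0 0.05 0 0; -0.009 0.007 0.026 0 0.1 0 0; -0.014 0.007 0.023 0 0.16 0 0; -0.018 0.007 0.02 0 0.21 0 0; -0.021 0.007 0.019 0 0.24 0 0; -0.021 0.007 0.019 0 0.24 0 0"}}

```text
clock: 8.7
position: [0.5088, 0.1793, 0.2784]
tcp_rot: [0.721, 0.682, 0.088, -0.081]
ft_force: [-0.4, -0.0, -2.0]
opening: 0.0132
```

```bash
python3 - <<'E'
from h import *
s=go(pose(14,.025),pose(22,.012),pose(30),pose(37),pose(45),pose(47));print(s['position'],s['joint_pos'],s['opening'])
A=snap('scene','s6.png');B=snap('side','d6.png')
a,b=A['color'],B['color']
k=lambda i,x,y,w,h:cv2.resize(i[y:y+h,x:x+w],None,fx=3,fy=3,interpolation=cv2.INTER_CUBIC)
cv2.imwrite('pics/c7.png',np.hstack([k(a,220,60,130,180),k(b,190,140,130,180)]))
E
```

```text
[ 0.001 -0.002  0.001  0.003  0.005 -0.002]
[-0.014 -0.002  0.004  0.004  0.145 -0.001]
[-0.031 -0.002  0.008  0.004  0.285 -0.001]
[-0.043 -0.002  0.003  0.004  0.407 -0.001]
[-0.058 -0.002 -0.001  0.004  0.546 -0.001]
[-0.062 -0.002 -0.002  0.004  0.581 -0.001]
[0.50879297 0.17925458 0.27835149] [-0.47230474  0.36653484  0.31789393  1.74555566 -0.40580453  1.0242287
 -0.02433413] 0.013204758305414852
```

View pics/c7.png

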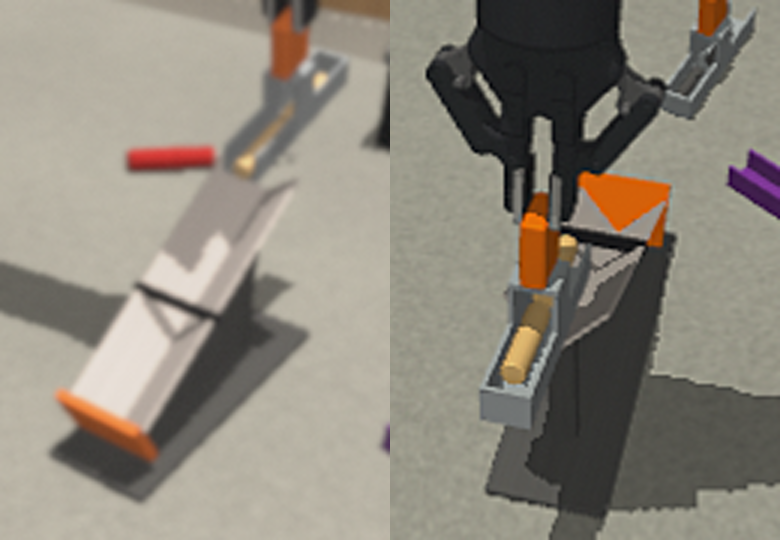

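Both dowels are still in the tray at 14°, with the lip over the fold. Tip.

Call:
{"fn": "move_arm", "kwargs": {"targets": "-0.014 -0.001 0.004 0 0.14 0 0; -0.03 -0.001 0.008 0 0.28 0 0; -0.043 -0.001 0.003 0 0.41 0 0; -0.058 -0.001 -0.001 0 0.54 0 0; -0.058 -0.001 -0.001 0 0.54 0 0; -0.058 -0.001 -0.001 0 0.54 0 0; -0.058 -0.001 -0.001 0 0.54 0 0; -0.058 -0.001 -0.001 0 0.54 0 0; -0.058 -0.001 -0.001 0 0.54 0 0; -0.058 -0.001 -0.001 0 0.54 0 0"}}

```text
clock: 9.8
position: [0.5043, 0.1265, 0.266]
tcp_rot: [0.67, 0.638, 0.277, -0.261]
ft_force: [-0.4, -0.4, -0.8]
opening: 0.013
```

```bash
python3 - <<'E'
from h import *
s=go(pose(45));print(s['position'],s['joint_pos'],s['opening'],s['ft_force'])
A=snap('scene','s8.png');B=snap('side','d8.png')
a,b=A['color'],B['color']
k=lambda i,x,y,w,h:cv2.resize(i[y:y+h,x:x+w],None,fx=3,fy=3,interpolation=cv2.INTER_CUBIC)
cv2.imwrite('pics/c8.png',np.hstack([k(a,220,60,130,180),k(b,190,140,130,180)]))
E
```

```text
[-0.003 -0.    -0.002 -0.     0.006  0.005]
[0.50434032 0.12649868 0.26604991] [ 0.04441641  0.44712494  0.14721987  1.90917257 -0.94693518  1.15162876
  0.70442466] 0.013018985188257413 [-0.38048562 -0.43708056 -0.84919818]
```

View pics/c8.png

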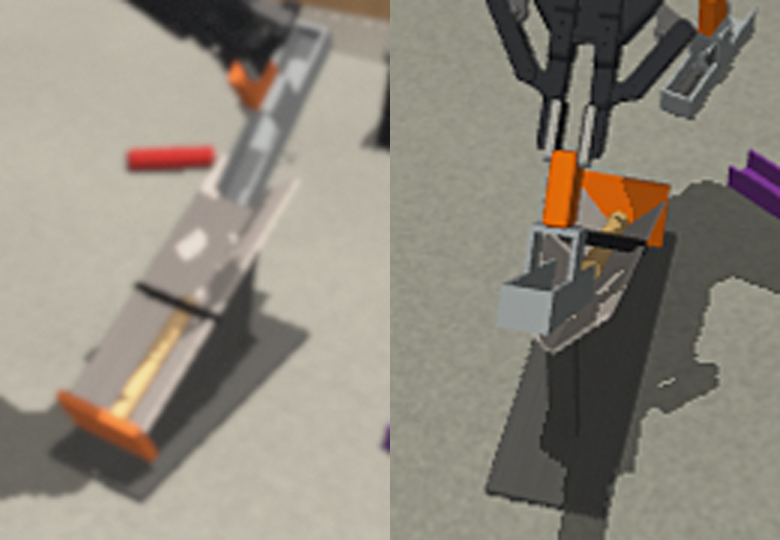

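Both dowels lie in line in the fold against the stop (scene crop (118,410) to (195,305)), and the tray is empty. Next I'll raise it, level it and carry it back to where it stood.

```bash
python3 - <<'E'
from h import *
p=np.array(sensors.observe()['position'])
go((p+[0,.01,.03],tool(AZ,45)),(p+[0,.02,.06],tool(AZ,37)),(p+[.005,.02,.06],tool(AZ,15)),(p+[.01,.0,.06],tool(AZ,0)))
E
```

```text
[ 0.028 -0.    -0.014  0.     0.006  0.004]
[ 0.056 -0.001 -0.029  0.001 -0.134  0.004]
[ 0.057  0.004 -0.028  0.001 -0.518  0.004]
[ 0.043  0.01  -0.042  0.002 -0.78   0.004]
```

Call:
{"fn": "move_arm", "kwargs": {"targets": "0.014 0 -0.007 0 0 0 0; 0.028 0 -0.014 0 0 0 0; 0.042 0 -0.022 0 -0.06 0 0; 0.056 0 -0.029 0 -0.13 0 0; 0.056 0.001 -0.029 0 -0.26 0 0; 0.057 0.003 -0.028 0 -0.39 0 0; 0.057 0.004 -0.028 0 -0.52 0 0; 0.05 0.006 -0.035 0 -0.65 0 0; 0.043 0.01 -0.042 0 -0.78 0 0; 0.043 0.01 -0.042 0 -0.78 0 0"}}

```text
clock: 10.9
position: [0.5138, 0.1314, 0.3258]
tcp_rot: [0.722, 0.692, 0.001, 0.0]
ft_force: [-0.0, 1.5, -2.1]
opening: 0.013
```

```bash
python3 - <<'E'
from h import *
s=go(([.625,-.212,.31],tool(-104.7)),([.625,-.212,.0827],tool(-104.7)));print(s['position'],s['joint_pos'])
E
```

```text
[-0.338  0.126  0.016  0.002 -0.002  0.214]
[-0.339  0.125  0.243  0.002 -0.002  0.214]
[0.51384651 0.13144474 0.32579164] [-0.5066495   0.34503007  0.30874438  1.60806626 -0.11133843  1.20283607
 -0.21804036]
```

Call:
{"fn": "move_arm", "kwargs": {"targets": "-0.02 0.008 0 0 0 0.01 0; -0.06 0.022 0 0 0 0.03 0; -0.1 0.037 0 0 0 0.06 0; -0.14 0.052 0 0 0 0.09 0; -0.18 0.067 0 0 0 0.12 0; -0.22 0.082 0 0 0 0.15 0; -0.26 0.097 0.005 0 0 0.18 0; -0.295 0.11 0.02 0 0 0.2 0; -0.325 0.12 0.04 0 0 0.214 0; -0.338 0.125 0.07 0 0 0.214 0"}}

```text
clock: 11.9
position: [0.6239, -0.2179, 0.256]
tcp_rot: [0.794, 0.608, 0.002, 0.002]
ft_force: [0.6, -0.4, -1.2]
opening: 0.013
```

```bash
python3 - <<'E'
from h import *
s=go(([.625,-.212,.0827],tool(-104.7)));print(s['position'])
E
```

```text
[ 0.006 -0.002  0.173  0.006 -0.001 -0.008]
[ 0.62387143 -0.21790639  0.25598121]
```

Call:
{"fn": "move_arm", "kwargs": {"targets": "0.003 0 0.02 0.003 0 0 0; 0.005 0 0.05 0.006 0 -0.008 0; 0.005 -0.002 0.08 0.006 0 -0.008 0; 0.005 -0.002 0.11 0.006 0 -0.008 0; 0.005 -0.002 0.135 0.006 0 -0.008 0; 0.005 -0.002 0.15 0.006 0 -0.008 0; 0.005 -0.002 0.155 0.006 0 -0.008 0; 0.005 -0.002 0.155 0.006 0 -0.008 0"}}

```text
clock: 12.7
position: [0.624, -0.2131, 0.1009]
tcp_rot: [0.792, 0.61, 0.001, -0.001]
ft_force: [-0.6, -0.2, -1.6]
opening: 0.0129
```

```bash
python3 - <<'E'
from h import *
s=go(([.625,-.212,.0827],tool(-104.7)));print(s['position'],s['ft_force'])
A=snap('scene','s9.png');B=snap('side','d9.png')
a,b=A['color'],B['color']
k=lambda i,x,y,w,h:cv2.resize(i[y:y+h,x:x+w],None,fx=4,fy=4,interpolation=cv2.INTER_CUBIC)
cv2.imwrite('pics/c9.png',np.hstack([k(a,215,210,100,120),k(b,190,100,100,120)]))
E
```

```text
[ 0.001  0.001  0.018  0.    -0.002 -0.001]
[ 0.62400186 -0.21309694  0.10086553] [-0.58943033 -0.22480174 -1.58989865]
```

View pics/c9.png

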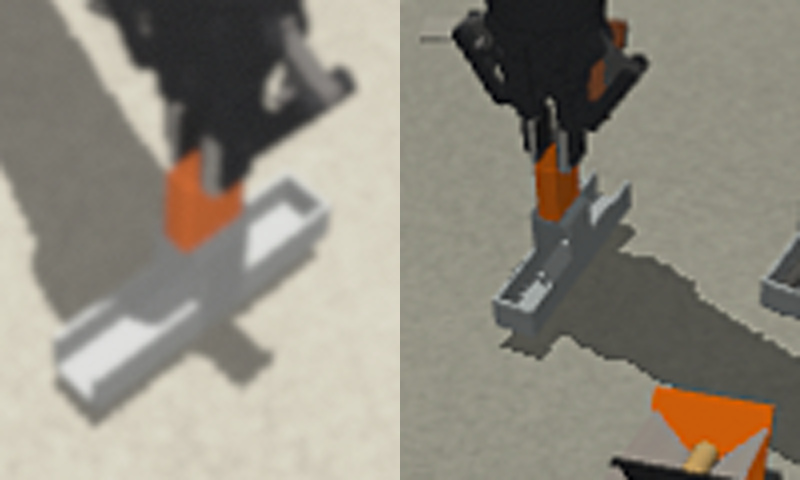

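The tray is empty and level, about 18 mm up. Set it down gently, watching the force.

Call:
{"fn": "move_arm", "kwargs": {"targets": "0 0 0.005 0 0 0 0; 0 0 0.01 0 0 0 0; 0 0 0.013 0 0 0 0; 0 0 0.015 0 0 0 0; 0 0 0.016 0 0 0 0; 0 0 0.017 0 0 0 0; 0 0 0.018 0 0 0 0; 0 0 0.018 0 0 0 0"}}

```text
clock: 13.6
position: [0.6252, -0.2132, 0.0843]
tcp_rot: [0.792, 0.611, 0.002, 0.001]
ft_force: [0.1, -0.2, -1.2]
opening: 0.013
```

Call:
{"fn": "move_arm", "kwargs": {"targets": "0 0 0.001 0 0 0 0; 0 0 0.002 0 0 0 0; 0 0 0.003 0 0 0 0; 0 0 0.003 0 0 0 0"}}

```text
clock: 14.0
position: [0.6257, -0.2134, 0.0829]
tcp_rot: [0.792, 0.611, 0.002, 0.001]
ft_force: [-1.5, -0.1, 4.9]
opening: 0.0128
```

Contact: the force went from -1.2 to +4.9 N. Release slowly, then retreat straight up.

Call:
{"fn": "move_arm", "kwargs": {"targets": "0 0 0 0 0 0 0.25; 0 0 0 0 0 0 0.35; 0 0 0 0 0 0 0.5; 0 0 0 0 0 0 0.7; 0 0 0 0 0 0 0.9; 0 0 0 0 0 0 1; 0 0 0 0 0 0 1; 0 0 -0.01 0 0 0 1; 0 0 -0.03 0 0 0 1; 0 0 -0.06 0 0 0 1"}}

```text
clock: 15.0
position: [0.6243, -0.2129, 0.1425]
tcp_rot: [0.792, 0.611, 0.001, -0.0]
ft_force: [0.7, 0.1, 0.9]
opening: 0.085
```

Call:
{"fn": "move_arm", "kwargs": {"targets": "0 0 -0.03 0 0 0 1; 0 0 -0.06 0 0 0 1; 0 0 -0.09 0 0 0 1; 0 0 -0.12 0 0 0 1; 0 0 -0.12 0 0 0 1; 0 0 -0.12 0 0 0 1"}}

```text
clock: 15.6
position: [0.6242, -0.2133, 0.2637]
tcp_rot: [0.792, 0.611, 0.002, 0.001]
ft_force: [-0.1, -0.6, -0.3]
opening: 0.0854
```

```bash
python3 - <<'E'
from h import *
s=sensors.observe();print(s['position'],s['ft_force'],s['clock'])
A=snap('scene','s10.png');B=snap('side','d10.png')
a,b=A['color'],B['color']
k=lambda i,x,y,w,h:cv2.resize(i[y:y+h,x:x+w],None,fx=3,fy=3,interpolation=cv2.INTER_CUBIC)
cv2.imwrite('pics/c10.png',np.hstack([k(a,200,140,130,180),k(b,190,130,130,180)]))
E
```

```text
[ 0.62421208 -0.21328768  0.26370703] [-0.05296207 -0.60323382 -0.30002602] 15.6
```

View pics/c10.png

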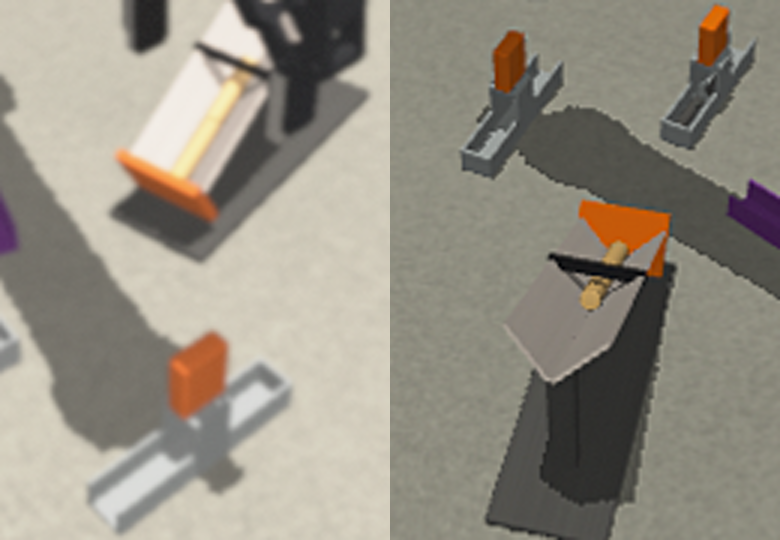

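View pics/s10.png

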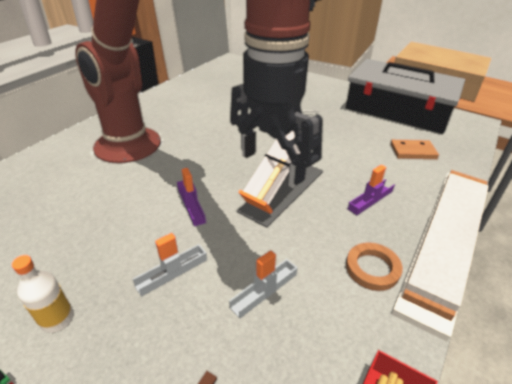

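The tray stands empty on the bench and the gripper is clear. As a last check I'll compare the seated dowels' expected ends with the picture, then hand in.

```bash
python3 - <<'E'
from h import *
B=vision.camera('side')
for s in(.0,.06,.12,.135): print(s,((proj(B,[S+s*f+.011*n])[0]-[190,130])*3+[390,0]).round())
m=cv2.inRange(cv2.cvtColor(B['color'],cv2.COLOR_BGR2HSV),(12,70,110),(28,200,255))[190:260,240:300]
y,x=np.nonzero(m);print((x.min()+50)*3+390,(x.max()+50)*3+390,(y.min()+60)*3,(y.max()+60)*3)
cv2.imwrite('pics/c11.png',cv2.resize(B['color'][195:250,230:290],None,fx=9,fy=9,interpolation=cv2.INTER_CUBIC))
E
```

```text
0.0 [619. 247.]
0.06 [605. 271.]
0.12 [590. 298.]
0.135 [586. 305.]
579 669 198 306
```

View pics/c11.png

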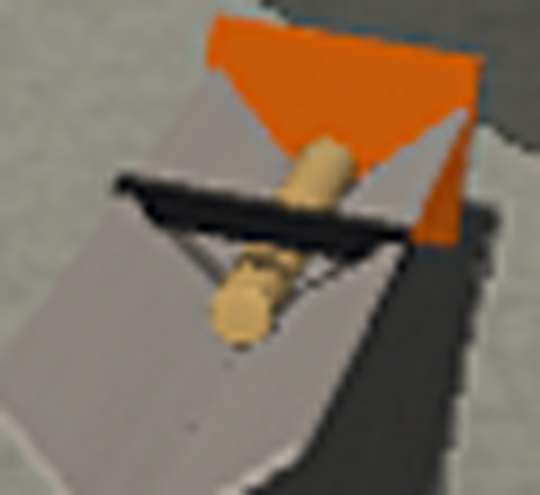

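The upper dowel's end face is at crop (242,313), which is (590,298) in the earlier crop. That is exactly the predicted 120 mm mark, so both dowels are seated against the stop.

```bash
python3 -c "
from plant import bot;print(bot.hand_in())"
```

```text
the job is handed in; nothing more can be done
None
```

The job is done and handed in at about 16 s of the 72 s allowed. I took the grey tray with the pale dowels by its orange grip and carried it level to the trough. There I tipped it to 45° over the upper end of the fold. I then set the empty tray upright back where it had stood, let go and backed off upwards.

**Last checks:**
- **Dowels:** both lie in line in the fold. The upper one's end face matches the predicted 120 mm mark (two 60 mm dowels) to within a pixel, so they are up against the stop.
- **Tray:** it stands empty and upright on the bench.
- **Gripper:** it is open and well clear of everything, with the force reading near zero.
- **Other trays:** they look unmoved.

**One disagreement:** while gripping, the opening read about 13 to 14 mm on the 16 mm grip. The hold was firm throughout. No other check failed or disagreed.

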